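# Load the die magazine and bolt it shut

### The job

Put the loose die cassette into the sloping magazine behind the one already in it, and push the row along until the first cassette is against the closed end and the second is tight against the first. Then slide the bolt fully home across the mouth into its keeper so that they cannot slip out, and let go. Leave the other things on the trolley where they are.

Things in the scene. Friction and masses are not known exactly. Their poses are not given: they have to be found in the camera images.
- magazine: Grey metal magazine, fixed, sloping 30 degrees towards the robot. Origin: middle of the channel floor, 115 mm above the trolley. x up the slope (away from the robot), y level along the channel to its closed end (robot's left), z out of the face, 30 degrees from vertical. Channel floor z = 0, y -115 to +100 mm, 46 mm wide between 10 mm high lips (inner faces x = -23, +23), open on top.
- channel_end (a point): Middle of the inner face of the channel's closed end (34 mm high wall), on the floor, at magazine y = +100 mm; the other end is open. Pushed home, the two 72 mm cassettes have their centres at magazine y = +64 and -8 mm (x within the 3 mm side play).
- guard_edge (a point): Middle of the free edge of the back guard, a plate along the whole channel: front face at magazine x = +30 mm, standing out of the face to z = 88 mm. It overhangs the channel, so a tool pointing straight down strikes it: come in along the magazine's z, tilted about 30 degrees.
- keeper (a point): The bolt's keeper: mouth of the dark collar before the back guard at magazine x = 25, y = -54, z = 17 mm. The bolt crosses the channel on this line, 4 mm clear of the second cassette when that is home; a cassette that is not home blocks it. Its slotted track, 28 mm wide, 22 mm high, on a 48 mm wide plate, runs down the slope from the lower lip to x = -117 mm.
- cassette_out: Loose die cassette on the trolley, right of the magazine: aluminium block 40 (x) x 72 (y) x 22 (z) mm, with an upright grip fin on the middle of its top, 30 (x) x 12 (y) mm, z = 22 to 54 mm. Origin: centre of underside, z up. Pinch the fin across its 12 mm (fingers close along y). A half turn makes no difference. 0.15 to 0.31 kg. In the magazine its y lies along the channel.
- cassette_in: Identical cassette already in the magazine's channel, lying flat, 20 to 40 mm short of the closed end; loose, it slides along when pushed. Origin and axes as for the other.
- bolt (a joint): Travel of the steel bolt up the slope (magazine x), m: 0 = withdrawn (starts between 0 and 0.010), 0.068 = its stop, fully home in the keeper. Rod 12 mm diameter, its tip at magazine x = -34 mm when withdrawn. Friction of about 2.5 N holds it where it is left; no spring.
- bolt_knob (a point): Centre of the top of the bolt's upright round knob, which moves with it: 18 mm diameter, standing along the magazine's z, to be gripped between z = 33 and 58 mm there (this point: z = 58, y = -54, x = -103 mm withdrawn, x = -35 mm home). It lies clear of the guard: a tool tilted anything from 10 to 35 degrees can take it.
- machine_corner (a point): Upper front left corner of the nearer, left-hand crimping machine, a fixed white cabinet 317 mm high over all. Its flat front runs 145 mm to the right from here, facing the robot, close behind the loose cassette; its left side runs 310 mm straight back, right of the magazine. Carry the cassette round its front, not across it.
- tub: bystander, to be left alone: round tub with a screw lid, 50 mm diameter, 58 mm high, near the front edge. Origin: centre of underside.
- tape: bystander, to be left alone: roll of black tape, 57 mm diameter, 19 mm high, front right. Origin: centre of underside.
- carton: bystander, to be left alone: small cardboard carton 46 x 70 x 34 mm, front right. Origin: centre of underside.
- pliers: bystander, to be left alone: hand pliers, 192 x 61 x 16 mm, lying front left. Origin: centre of underside.
Not all that is in view belongs to the job. What is shaped like the cassette_out but yellow is not meant.

How it is judged:
On the way, in this order (a step that is already met when the one before it is completed fails the run):
1. both cassettes lie flat in the channel, pushed home in a row against the closed end, the bolt still drawn back (y of cassette_in in the frame of magazine above 0.0595 m and x of cassette_in in the frame of magazine between -0.007 and 0.007 m and z of cassette_in in the frame of magazine between -0.004 and 0.004 m and angle between the z axis of each of cassette_in, cassette_out and the z axis of magazine, either way round below 0.08 rad and y of cassette_out in the frame of magazine above -0.0125 m and x of cassette_out in the frame of magazine between -0.007 and 0.007 m and z of cassette_out in the frame of magazine between -0.004 and 0.004 m and value of joint bolt below 0.03 m), for 0.2 s.
2. the bolt is home in its keeper (value of joint bolt above 0.062 m), for 0.2 s.
At the end, for the whole second after the job is handed in: Both cassettes rest flat on the channel floor (height within 4 mm, tilt under 0.08 rad, within 7 mm of the middle), centres beyond y = 59.5 mm and y = -12.5 mm in the magazine frame (each within 4.5 mm of home), at rest; the bolt is out at least 62 of its 68 mm (y of cassette_in in the frame of magazine above 0.0595 m and x of cassette_in in the frame of magazine between -0.007 and 0.007 m and z of cassette_in in the frame of magazine between -0.004 and 0.004 m and angle between the z axis of each of cassette_in, cassette_out and the z axis of magazine, either way round below 0.08 rad and y of cassette_out in the frame of magazine above -0.0125 m and x of cassette_out in the frame of magazine between -0.007 and 0.007 m and z of cassette_out in the frame of magazine between -0.004 and 0.004 m and value of joint bolt above 0.062 m and linear speed of each of cassette_in, cassette_out below 0.01 m/s); the robot touches nothing.
It fails at once if the tub is shifted by more than 25 mm (distance of tub from where it was at the start of the episode above 0.025 m).
It fails at once if the tape is shifted by more than 25 mm (distance of tape from where it was at the start of the episode above 0.025 m).
It fails at once if the carton is shifted by more than 25 mm (distance of carton from where it was at the start of the episode above 0.025 m).
It fails at once if the pliers is shifted by more than 25 mm (distance of pliers from where it was at the start of the episode above 0.025 m).
It also fails if it takes over 50 s, if anything falls off the work surface, if the arm or the gripper's body presses on something with over 40 N, if the wrist force passes 120 N, or if a joint passes its speed limit or range.

### The arm

A 6-joint arm with a two-finger parallel gripper is mounted at the origin on a cart in front of the work surface, level with it; the furniture and walls round the work are solid. World frame = base frame: x ahead of the robot, y to its left, z up, the work surface at z = 0. Lengths are in m, angles in rad, forces in N, time in s.
With the tool pointing down it reaches from about 0.225 to 0.875 m from the base axis. Payload 3.4 kg.
Tool frame: the origin (TCP) lies midway between the tips of the shut fingers; the grasp point (between the pads) lies 19 mm behind it; z points along the fingers, y is the line along which they close (so a half turn about z gives the same grasp; the last joint's range is limited). The gripper opens to 85 mm and grips with 20 to 120 N. Pads are 22 mm wide; open, the fingers measure 114 mm over their backs; the gripper's body (76 mm by 85 mm) begins 54 mm behind the grasp point. The pads swing forward as they close: fully open they stand 13 mm farther back than shut.
Start: joints at [-1.352, 0.276, 1.505, -0, 1.361, -0.121], TCP at [0.192, -0.542, 0.231] pointing down, gripper open.
Joint ranges: [-2.89, 2.89], [-0.75, 2.08], [0.22, 2.7], [-1.18, 4.32], [0.11, 2.71], [-2.7, 2.7]. Speed limits (rad/s): [2.57, 2.57, 3.14, 3.14, 3.14, 3.14].

### API

Orientations are given as a unit quaternion [w, x, y, z].
In Python, from cell import robot, kinematics, status, viewer gives the robot as it stands. The module is installed in compiled form; this text tells all that it offers. Calls block until the motion is done:
- robot.move_pose(position, orientation): joint-space move of the TCP to a pose.
- robot.servo_line(position, frame=None, feed=0.15): straight line of the TCP; frame=None keeps the orientation; feed is the mean speed in m/s.
- robot.move_j(angles): joint-space move.
- robot.grip(opening): finger opening in m; the grip force is fixed at half the most; returns when the fingers have stopped.
- robot.wait(seconds).
- kinematics.ik(position, orientation): joint angles nearest the present ones, or None.
- status.state(): the state.
- viewer.get_image(name): name is "scene" or "top"; returns the picture (384x512x3 uint8, red, green, blue); there is no depth.
- viewer.calibration(name): a dict with "intrinsics" (3x3 intrinsics, pixels), "xyz" and "orientation" of the camera in the world. Camera axes: x right, y up, looking along -z (the intrinsics and any distortion apply to the point x, -y, -z); pixel columns grow to the right and rows downward; lengths in m; the calibration is good to about 2 mm. A picture is of the moment at which its call begins. calibration takes no time and is no camera call.
A pose or a line that the arm cannot do raises robot.MotionError and nothing moves.
- robot.job_done(): hands the job in; it is judged then, once.
The state is a dict: "time_s": time; "joint_pos": joint angles; "joint_vel": joint speeds; "joint_torque": joint torques, N m; "ee_pos": TCP position; "orientation": TCP orientation; "force": force on the tool from outside, world axes, zero at the start; "torque": the same for the moment, N m; "grip_width": finger opening in m; "grasp_force": force on a finger pad.
Only numpy, scipy, OpenCV 4.12 (cv2) and the standard library are available. Lean on these libraries where they do the work, as an engineer would, in place of code of your own. Each camera call takes 0.05 s, during which the arm holds its last target. There are 200 camera calls.

## Working session

There is one attempt and no reset: what is moved stays moved. The work goes in short steps, each a Python script; the robot and the scene stay as the last script left them, time stands still between calls to the robot, and variables do not carry over. Pictures are saved under pics/ and viewed, at most 12 in all, crops included, and the job is handed in when it is done.

```bash
mkdir -p pics; python3 - <<'E'
from cell import robot, kinematics, status, viewer
import cv2, numpy as np
for n in("scene","top"):
    im=viewer.get_image(n); cv2.imwrite(f"pics/{n}0.png",cv2.resize(im[:,:,::-1],(800,600),interpolation=cv2.INTER_CUBIC)); np.save(f"{n}0.npy",im)
    print(n,viewer.calibration(n))
print(status.state())
E
```

```text
scene {'intrinsics': array([[474.43700291,   0.        , 263.31574008],
       [  0.        , 474.43700291, 188.14968182],
       [  0.        ,   0.        ,   1.        ]]), 'xyz': array([0.00854081, 0.98731654, 0.86645669]), 'orientation': array([-0.20306063, -0.12070243,  0.46485654,  0.8532911 ])}
top {'intrinsics': array([[347.11779308,   0.        , 257.80534153],
       [  0.        , 347.11779308, 191.47462916],
       [  0.        ,   0.        ,   1.        ]]), 'xyz': array([0.33401004, 0.00713804, 1.24072866]), 'orientation': array([-0.7002528 , -0.07202754,  0.07090813,  0.70670367])}
{'time_s': 0.1, 'joint_pos': array([-1.35201888e+00,  2.76540849e-01,  1.50597483e+00, -5.41971723e-06,
        1.36073958e+00, -1.20994159e-01]), 'joint_vel': array([ 0.00114627, -0.00082061, -0.0043416 ,  0.00066246,  0.00056194,
       -0.000763  ]), 'joint_torque': array([ 1.33155841e-03, -4.17698514e+01, -2.46405494e+01, -1.69292643e-04,
        5.82688081e-03,  9.13503641e-06]), 'ee_pos': array([ 0.19152523, -0.541669  ,  0.23053368]), 'orientation': array([-8.30177166e-04,  9.85603644e-01,  1.69070299e-01, -4.32740921e-05]), 'force': array([-0.30610307,  0.9825864 ,  0.46917156]), 'torque': array([ 0.00885138,  0.00361616, -0.01982096]), 'grasp_force': 0.0, 'grip_width': 0.08538575163405605}
```

View pics/scene0.png

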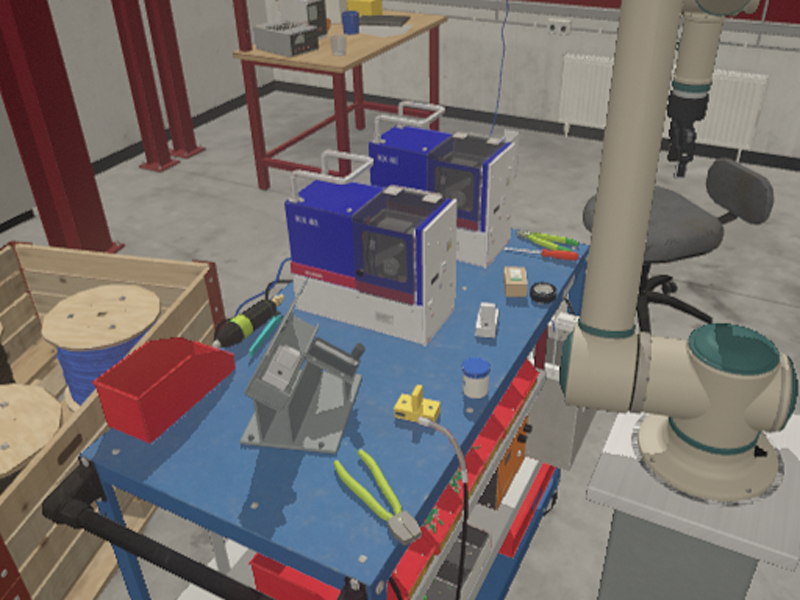

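View pics/top0.png

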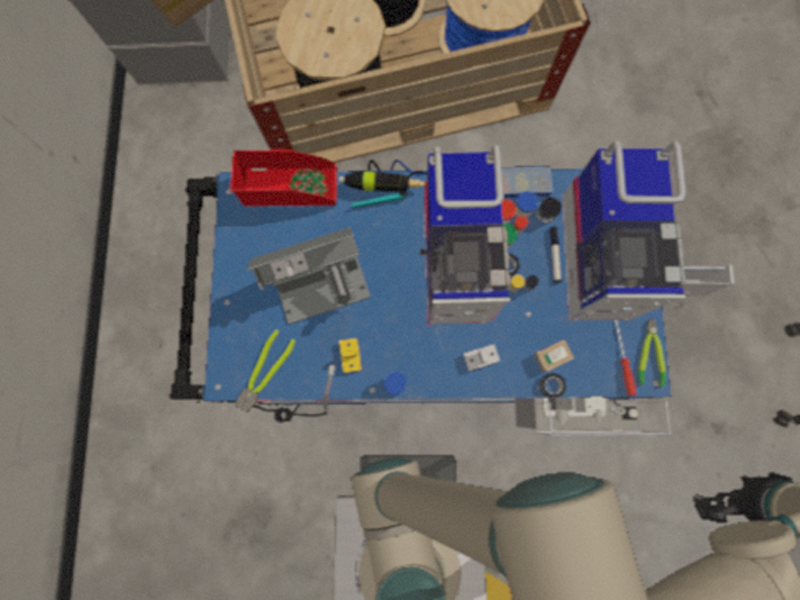

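Scene view: the grey-white finned block at (487,320) is the loose cassette, and the yellow lookalike is at (415,405). The magazine is around (305,385). Top view: cassette at (482,357), yellow block at (348,355), carton at (553,355), tub at (395,383), machine front left corner at about (428,320). I choose the aluminium block and will check it in a close crop together with the magazine.

```bash
python3 - <<'E'
import cv2, numpy as np
S=np.load("scene0.npy")[:,:,::-1];T=np.load("top0.npy")[:,:,::-1]
def c(I,x,y,w,h,k):
    o=cv2.resize(I[y:y+h,x:x+w],(w*k,h*k),interpolation=cv2.INTER_CUBIC)
    for i in range(0,w,10): cv2.putText(o,str(x+i),(i*k,8),0,.3,(0,255,255),1); cv2.line(o,(i*k,9),(i*k,14),(0,255,255),1)
    for i in range(10,h,10): cv2.putText(o,str(y+i),(0,i*k+3),0,.3,(0,255,255),1); cv2.line(o,(20,i*k),(25,i*k),(0,255,255),1)
    return o
o=np.zeros((600,800,3),np.uint8)
a=c(S,150,190,66,100,6)   #396x600
o[:600,:396]=a
o[:340,400:800]=c(T,155,142,80,68,5)
o[345:595,400:600]=c(S,295,185,40,50,5)
o[345:545,600:800]=c(T,288,212,40,40,5)
cv2.imwrite("pics/crop1.png",o)
E
```

```text
(no output)
```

View pics/crop1.png

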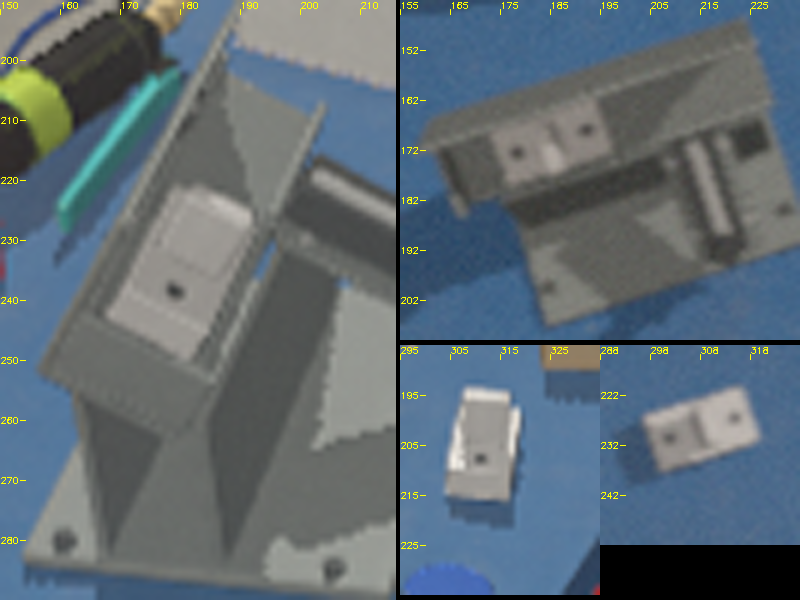

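Top left and top right show the magazine: cassette_in's holes are at scene (178,238) and top (178,172)/(192,168), and the closed end is at lower left. The aluminium block (bottom) has holes at top (302,230)/(315,226), and this confirms my choice. Now measuring.

```bash
cat > h.py <<'E'
import numpy as np, cv2
from scipy.spatial.transform import Rotation as R
from cell import robot, kinematics, status, viewer
def Rq(q): q=np.array(q); return R.from_quat([q[1],q[2],q[3],q[0]])
def toq(r): x=r.as_quat(); return [x[3],x[0],x[1],x[2]]
C={n:viewer.calibration(n) for n in("scene","top")}
def plane(n,uv,z):
    c=C[n]; K=c["intrinsics"]; d=np.linalg.inv(K)@[uv[0],uv[1],1]; d=Rq(c["orientation"]).apply([d[0],-d[1],-d[2]])
    o=c["xyz"]; return o+d*(z-o[2])/d[2]
def proj(n,p):
    c=C[n]; K=c["intrinsics"]; q=Rq(c["orientation"]).inv().apply(np.atleast_2d(p)-c["xyz"]); q=q*[1,-1,-1]
    u=(K@q.T).T; return u[:,:2]/u[:,2:]
def Rm(yaw): return R.from_euler('z',yaw)*R.from_euler('y',-np.pi/6)
def blob(I,u,v,r=2):
    g=I[v-r:v+r+1,u-r:u+r+1].astype(float).mean(2); w=np.clip(np.percentile(g,60)-g,0,None)
    y,x=np.mgrid[v-r:v+r+1,u-r:u+r+1]; return np.array([(w*x).sum(),(w*y).sum()])/w.sum()
E
python3 - <<'E'
from h import *
S=np.load("scene0.npy");T=np.load("top0.npy")
np.set_printoptions(precision=4,suppress=True)
for nm,a,b,s,z in(("out",(302,230),(315,226),(310,207),.022),("in",(178,172),(192,168),(178,238),.134)):
    p=[plane("top",blob(T,*q),z) for q in(a,b)]; m=(p[0]+p[1])/2; d=p[0]-p[1]
    print(nm,blob(T,*a),blob(T,*b),m,np.linalg.norm(d),"yaw",np.degrees(np.arctan2(-d[0],d[1])),"left hole",p[0],"scene hole",plane("scene",blob(S,*s),z),blob(S,*s))
print("guard",plane("top",(161,171),.206),plane("top",(228,156.5),.206))
print("machine",plane("top",(274,205),.317))
# scene zooms
def c(I,x,y,w,h,k):
    o=cv2.resize(I[y:y+h,x:x+w,::-1],(w*k,h*k),interpolation=cv2.INTER_CUBIC)
    for i in range(0,w,10): cv2.putText(o,str(x+i),(i*k,8),0,.3,(0,255,255),1); cv2.line(o,(i*k,9),(i*k,14),(0,255,255),1)
    for i in range(10,h,10): cv2.putText(o,str(y+i),(0,i*k+3),0,.3,(0,255,255),1)
    return o
o=np.zeros((600,800,3),np.uint8)
o[:600,:400]=c(S,192,205,50,75,8); o[:600,400:]=c(T,195,150,40,60,10)
cv2.imwrite("pics/crop2.png",o)
E
```

```text
out [301.4641 230.1151] [314.8271 225.897 ] [ 0.4518 -0.1675  0.022 ] 0.04953386292013384 yaw 16.838914200681998 left hole [ 0.4446 -0.1438  0.022 ] scene hole [ 0.4448 -0.1455  0.022 ] [310.6227 207.2839]
in [177.988  172.1096] [191.8783 167.5728] [0.6364 0.2476 0.134 ] 0.04775952716753837 yaw 18.358187624985934 left hole [0.6288 0.2702 0.134 ] scene hole [0.6289 0.2698 0.134 ] [178.6622 238.0271]
guard [0.6137 0.3057 0.206 ] [0.6583 0.0995 0.206 ]
machine [ 0.486  -0.0356  0.317 ]
```

View pics/crop2.png

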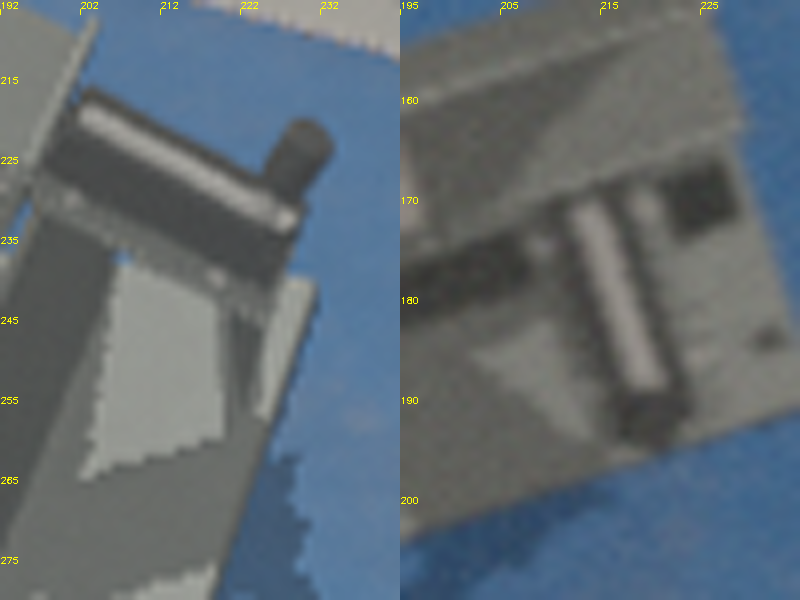

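Crop 2 shows the knob top at about scene (230.5,220.5) and top (220.5,192). The rod runs down from it. The guard's free edge is the upper line, (195,161) to (222,152.5), and the lower lip ends at about (229,162.5). Next I compute the magazine pose and check it by reprojection.

```bash
python3 - <<'E'
from h import *
np.set_printoptions(precision=4,suppress=True)
g=[plane("top",q,.206) for q in((161,171),(195,161),(222,152.5))]; d=g[0]-g[2]
print("guard",g,"yaw",np.degrees(np.arctan2(-d[0],d[1])))
for z in(.1137,.1187): print("knob",plane("scene",(230.3,220.8),z),plane("top",(220.7,192),z))
for yaw in (17,18):
    y=np.radians(yaw); r=Rm(y); ex,ey,ez=r.as_matrix().T
    ey2=ey[:2]; ex2=np.array([ey2[1],-ey2[0]])
    cin=np.array([.6364,.2476,.134])-.022*ez   # y unknown, x~0
    kb=(plane("scene",(230.3,220.8),.116)+plane("top",(220.7,192),.116))/2
    # y origin from knob (y=-54): horizontal coordinate along ey2
    yO=kb[:2]@ey2+.054
    for nm,xO in(("cass",cin[:2]@ex2),("guard",g[1][:2]@ex2-(.03*np.cos(np.pi/6)-.088*.5))):
        O=np.r_[xO*ex2+yO*ey2,.115]
        print(yaw,nm,"O",O,"cin in mag",r.inv().apply(cin-O),"knob",r.inv().apply(kb-O), "lipend reproj",proj("top",O+r.apply([-.023,-.115,.01])),"end",proj("scene",O+r.apply([[.023,.1,.034],[-.023,.1,.034],[.03,.1,.088],[.03,-.115,.088]])).ravel())
E
```

```text
guard [array([0.6137, 0.3057, 0.206 ]), array([0.6447, 0.2017, 0.206 ]), array([0.6715, 0.1183, 0.206 ])] yaw 17.135360916612026
knob [0.5654 0.129  0.1137] [0.5648 0.1309 0.1137]
knob [0.5617 0.1347 0.1187] [0.5638 0.1303 0.1187]
17 cass O [0.6575 0.2162 0.115 ] cin in mag [-0.      0.0362 -0.    ] knob [-0.0985 -0.054   0.058 ] lipend reproj [[230.5935 162.2656]] end [166.2499 240.6746 183.2859 249.8494 172.0745 224.611  199.055  177.0257]
17 guard O [0.659  0.2166 0.115 ] cin in mag [-0.0014  0.0362  0.0007] knob [-0.0998 -0.054   0.0588] lipend reproj [[230.4614 161.8412]] end [165.6266 240.6091 182.6621 249.7823 171.4327 224.5474 198.4971 176.9802]
18 cass O [0.6575 0.2183 0.115 ] cin in mag [-0.      0.0344 -0.    ] knob [-0.0998 -0.054   0.0588] lipend reproj [[229.9202 161.6939]] end [166.4083 241.2604 183.5617 250.2608 172.2993 225.0913 197.937  177.2771]
18 guard O [0.6582 0.2185 0.115 ] cin in mag [-0.0007  0.0344  0.0003] knob [-0.1005 -0.054   0.0592] lipend reproj [[229.8527 161.4903]] end [166.105  241.2322 183.2585 250.2318 171.987  225.0638 197.6662 177.2576]
```

```bash
cat >> h.py <<'E'
np.set_printoptions(precision=4,suppress=True)
YAW=np.radians(17.5); O=np.array([.658,.2175,.115]); RM=Rm(YAW)
LEAN=np.radians(20)
def Tool(L): return R.from_matrix(np.array([[np.cos(L),0,np.sin(L)],[0,-1,0],[np.sin(L),0,-np.cos(L)]]).T)
assert abs(np.linalg.det(Tool(.3).as_matrix())-1)<1e-9
TREL=Tool(LEAN); PREL=np.array([19e-3*np.sin(LEAN)-.002,0,.028])  # TCP in cassette frame
def mag(p,L=LEAN): return O+RM.apply(p), toq(RM*Tool(L))
CY=np.radians(16.9); CO=np.array([.4518,-.1685,0]); RC=R.from_euler('z',CY)
def F(): return status.state()["force"]
E
python3 - <<'E'
from h import *
p=CO+RC.apply(PREL); q=toq(RC*TREL)
print("pick",p,kinematics.ik(p,q),kinematics.ik(p+[0,0,.12],q))
for y in(-.055,-.008):
  for dz in(0,.1):
    P,Q=mag(np.array([0,y,dz])+PREL); print("place",P,kinematics.ik(P,Q))
for x in(-.1,-.035): 
    P,Q=mag([x,-.054,.03],0); print("knob",P,kinematics.ik(P,Q))
up=p+RC.apply([-.05,0,.13])
robot.move_pose(up,q); robot.grip(.045)
robot.servo_line(p+RC.apply([-.01,0,.06]),feed=.15)
viewer_im=viewer.get_image("scene"); np.save("s1.npy",viewer_im)
top=viewer.get_image("top")
o=np.hstack([cv2.resize(viewer_im[150:240,270:350,::-1],(400,450)),cv2.resize(top[190:280,270:350,::-1],(400,450))]); cv2.imwrite("pics/app.png",o)
print(status.state()["time_s"],status.state()["ee_pos"],F())
E
```

```text
pick [ 0.4561 -0.1672  0.028 ] [-0.7206  0.2865  2.1981  0.5931  0.5469  0.061 ] [-0.7206  0.0971  2.028   0.3915  0.8659  0.3221]
place [0.6649 0.162  0.1415] [ 0.0216  0.2907  2.1657  2.2197  0.2726 -0.8524]
place [0.6172 0.147  0.2281] [-0.0182  0.0798  2.1382  1.2727  0.2577  0.0953]
place [0.6508 0.2068 0.1415] [ 0.1365  0.2878  2.1709  2.5212  0.2234 -1.0715]
place [0.6031 0.1918 0.2281] [0.1123 0.0754 2.1433 1.1905 0.159  0.2596]
knob [0.5773 0.1354 0.091 ] [0.0278 0.2433 2.1162 0.4709 0.3069 0.877 ]
knob [0.631  0.1524 0.1235] [0.0613 0.2666 1.9616 0.3012 0.4197 1.0819]
2.9167 [ 0.4468 -0.1706  0.0888] [ 0.5875 -0.3351 -0.45  ]
```

View pics/app.png

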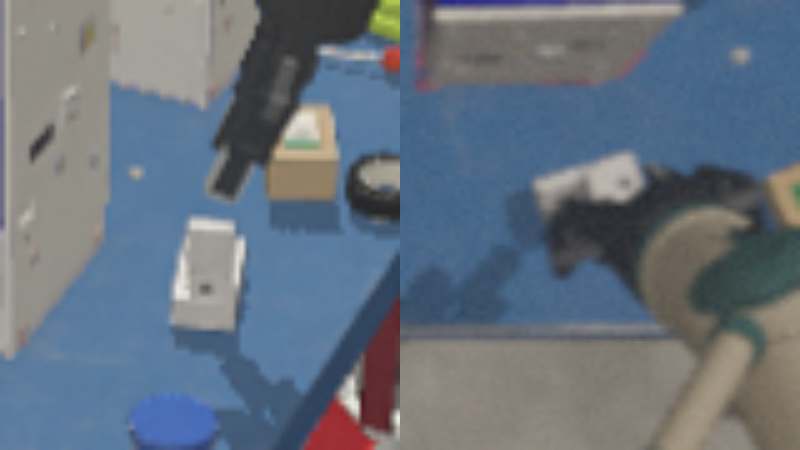

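The approach view shows the open gripper above and right of the aluminium block, clear of the carton (scene crop: block at (207,275), fingertip at (228,185)). The machine front foot is at about top row 207, i.e. x≈0.525, so there's room for a nearly upright pick. I'll use a 6° lean to stay off the wrist singularity at the magazine.

```bash
sed -i 's/LEAN=np.radians(20)/LEAN=np.radians(6)/; s/np.sin(LEAN)-.002,0,.028/np.sin(LEAN)-.001,0,.0265/' h.py
python3 - <<'E'
from h import *
print("machine foot",plane("top",(285,207),0))
p=CO+RC.apply(PREL); q=toq(RC*TREL)
robot.move_pose(p+RC.apply([0,0,.06]),q)
robot.servo_line(p,feed=.1)
print("down",F(),status.state()["ee_pos"]-p)
robot.grip(0.0); s=status.state(); print("grip",s["grip_width"],s["grasp_force"],s["force"])
robot.servo_line(p+[0,0,.05],feed=.15); s=status.state(); print(s["grip_width"],s["grasp_force"],s["force"],s["time_s"])
for y in(-.055,-.008):
  for dz in(0,.1):
    P,Q=mag(np.array([0,y,dz])+PREL); print("place",P,kinematics.ik(P,Q))
print(kinematics.ik([.40,-.08,.27],q))
im=viewer.get_image("scene"); cv2.imwrite("pics/held.png",cv2.resize(im[130:240,250:350,::-1],(500,550)))
E
```

```text
machine foot [ 0.5305 -0.0898  0.    ]
down [ 0.9346 -1.0441  0.0759] [-0.     -0.0003  0.0002]
grip 0.011330656929262415 59.64331269264221 [-2.0834  2.0876  5.3534]
0.010884831561534074 58.46940100193024 [-0.9609  0.8428 -3.1895] 5.0583
place [0.6627 0.1613 0.1384] [0.0596 0.2756 1.9671 0.4748 0.3182 0.9164]
place [0.615  0.1463 0.225 ] [0.0302 0.1018 1.9353 0.3287 0.5175 1.058 ]
place [0.6486 0.2061 0.1384] [0.1594 0.2728 1.9716 0.3072 0.2867 1.157 ]
place [0.6009 0.1911 0.225 ] [0.1417 0.0981 1.9398 0.2048 0.4905 1.2567]
[-0.4317 -0.0569  1.8031  0.0718  1.3176  0.8288]
```

View pics/held.png

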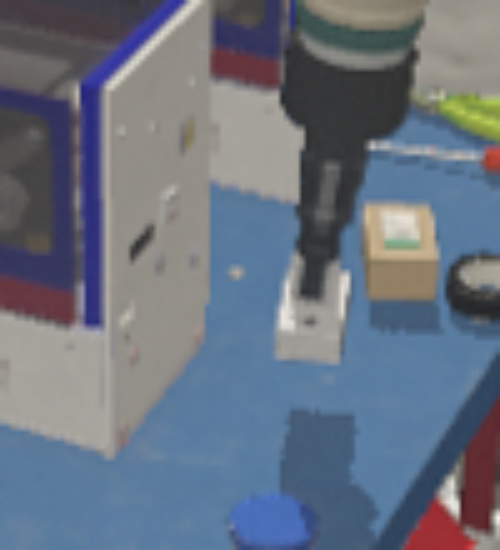

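The cassette is held level by its fin at crop (315,300), lifted clear of the trolley. Next I carry it round the front of the machine to above the channel.

```bash
python3 - <<'E'
from h import *
q=toq(RC*TREL)
robot.move_pose([.39,-.12,.24],q)
robot.move_pose([.43,.09,.30],q)
P,Q=mag(np.array([0,-.055,.09])+PREL); robot.move_pose(P,Q); f0=F()
P,Q=mag(np.array([0,-.055,.018])+PREL); robot.servo_line(P,feed=.15)
s=status.state(); print(s["grip_width"],s["grasp_force"],f0,s["force"],s["time_s"],s["ee_pos"]-P)
def c(I,x,y,w,h,k): return cv2.resize(I[y:y+h,x:x+w,::-1],(w*k,h*k),interpolation=cv2.INTER_CUBIC)
S=viewer.get_image("scene");T=viewer.get_image("top")
cv2.imwrite("pics/over.png",np.hstack([c(S,150,180,66,90,6),c(T,155,140,66,90,6)]))
E
```

```text
0.010656906650822345 58.53520452976227 [ 0.625   0.5585 -1.4343] [-0.7984 -0.3902 -2.4864] 8.2333 [0.0003 0.     0.0008]
```

View pics/over.png

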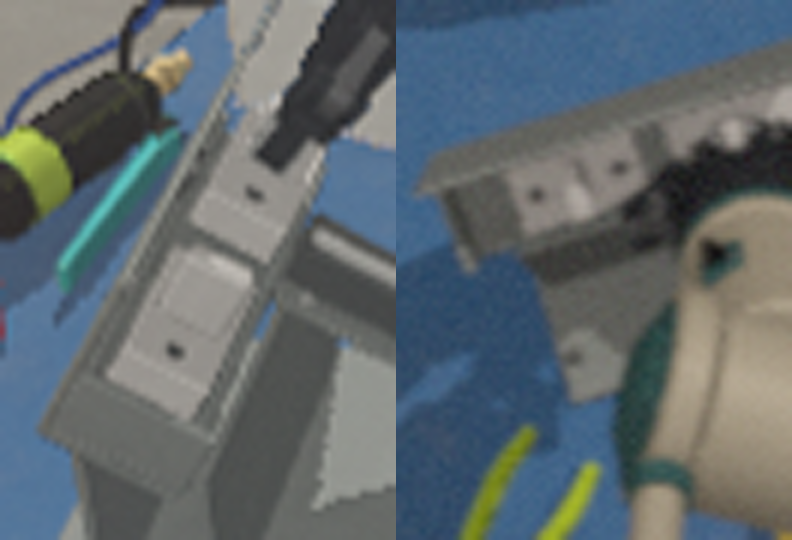

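The cassette is over the channel, aligned with the one already in it (held hole at scene crop (255,193), cassette_in's hole at (176,350)). I compare that with the expected pixel, then lower with force monitoring.

```bash
python3 - <<'E'
from h import *
S=viewer.get_image("scene")
hp=O+RM.apply([0,-.055+.0243,.04]); print("exp",proj("scene",hp),"seen",blob(S,192,212), "px per 3mm x:",proj("scene",hp+RM.apply([.003,0,0]))-proj("scene",hp))
hi=O+RM.apply([0,.0353+.0243,.022]); print("in exp",proj("scene",hi),blob(S,178,238))
f0=F()
for dz in np.arange(.015,-.0041,-.001):
    P,Q=mag(np.array([0,-.055,dz])+PREL); robot.servo_line(P,feed=.03)
    df=RM.inv().apply(F()-f0); 
    if dz<.009: print(round(dz,4),df)
    if df[2]>6 or np.linalg.norm(df)>12: break
S=viewer.get_image("scene");s=status.state(); print(s["time_s"],s["grip_width"],RM.inv().apply(s["ee_pos"]-O)-PREL)
cv2.imwrite("pics/low.png",cv2.resize(S[180:270,150:240,::-1],(540,540),interpolation=cv2.INTER_CUBIC))
E
```

```text
exp [[191.8169 212.3584]] seen [191.8458 211.6706] px per 3mm x: [[-1.015  -0.5536]]
in exp [[178.1492 238.2128]] [178.6526 238.0305]
0.009 [ 0.0546 -0.1561 -1.121 ]
0.008 [ 0.4615 -0.2279 -0.7132]
0.007 [ 0.0476 -0.6406  0.0557]
0.006 [ 0.9145 -1.2073 -0.1595]
0.005 [-0.668  -1.1837 -1.9453]
0.004 [ 0.6744 -0.162  -0.9571]
0.003 [-0.8282 -1.1967 -0.3442]
0.002 [ 0.1059 -1.1782 -0.5489]
0.001 [ 0.6248 -0.1443 -0.8779]
-0.0 [-1.1183 -1.6483  6.6426]
12.4333 0.010599750562419588 [ 0.0001 -0.055   0.0005]
```

View pics/low.png

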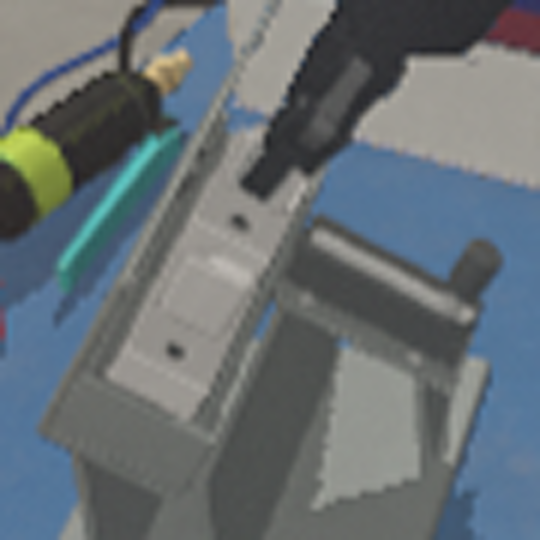

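The cassette is flat on the floor, with contact at exactly z=0 and no lip interference. Its hole is at crop (239,220). Next I push the row along.

```bash
python3 - <<'E'
from h import *
f0=F()
y=-.055
while y<.004:
    y+=.002 if y<-.016 else .001
    P,Q=mag(np.array([0,y,.0005])+PREL); robot.servo_line(P,feed=.04)
    df=RM.inv().apply(F()-f0); 
    if y>-.016 or np.linalg.norm(df[:2])>6: print(round(y,4),df)
    if df[1]<-14 or np.linalg.norm(df)>25: break
s=status.state(); print(s["time_s"],s["grip_width"],RM.inv().apply(s["ee_pos"]-O)-PREL)
S=viewer.get_image("scene")
cv2.imwrite("pics/pushed.png",cv2.resize(S[180:270,150:240,::-1],(540,540),interpolation=cv2.INTER_CUBIC))
E
```

```text
-0.027 [ 2.6004 -5.9072  2.0962]
-0.025 [ 1.5502 -5.8036  1.1721]
-0.015 [ 1.3564 -5.9449  2.1279]
-0.014 [ 0.6221 -5.4129  2.5191]
-0.013 [ 1.7568 -6.1619  2.6153]
-0.012 [ 1.9365 -5.7935  2.2091]
-0.011 [ 2.0305 -6.4529  2.4109]
-0.01 [ 0.7015 -6.6212  3.5399]
-0.009 [ 1.9796 -6.2832  3.5608]
-0.008 [ 0.4766 -6.5935  2.1685]
-0.007 [ 1.9439 -6.6019  3.5604]
-0.006 [ 1.3768 -7.4045  3.0308]
-0.005 [ 0.7374 -6.6437  3.1769]
-0.004 [ 1.3996 -6.8853  2.3543]
-0.003 [ 1.5226 -9.6779  3.6328]
-0.002 [ -0.8014 -13.3805   5.1769]
-0.001 [ -1.3307 -17.1866   5.8593]
20.9333 0.01102698865429871 [ 0.0003 -0.0044  0.0011]
```

View pics/pushed.png

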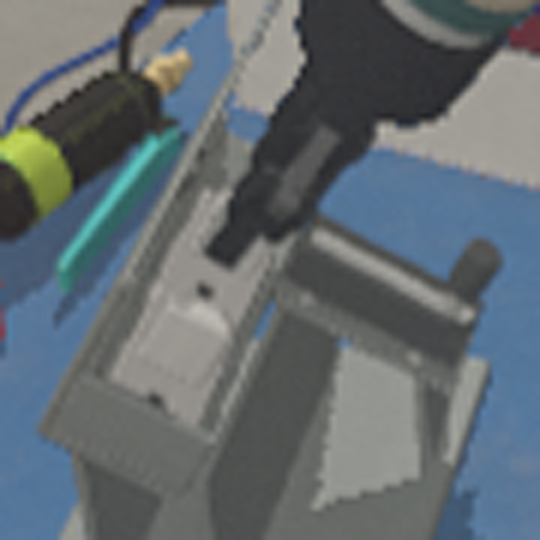

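The row is home: force rises steeply at my y≈-0.004 (true -0.008, so my y is about 4 mm off). In the crop the two cassettes are touching and the first is at the wall. I release, back out and check.

```bash
python3 - <<'E'
from h import *
robot.grip(.032)
P,Q=mag(np.array([0,-.004,.05])+PREL); robot.servo_line(P,feed=.12)
kx,ky=-.099,-.0525
L=np.radians(-8)
P,Q=mag([kx,ky,.11],L); print(kinematics.ik(P,Q)); robot.move_pose(P,Q)
robot.grip(.06)
s=status.state(); print(s["time_s"],s["ee_pos"]-P,s["force"])
S=viewer.get_image("scene");T=viewer.get_image("top")
def c(I,x,y,w,h,k): return cv2.resize(I[y:y+h,x:x+w,::-1],(w*k,h*k),interpolation=cv2.INTER_CUBIC)
cv2.imwrite("pics/knob.png",np.hstack([c(S,150,180,90,90,5),c(T,155,145,68,90,5)]))
print("in hole",blob(S,176,246),"exp home",proj("scene",O+RM.apply([0,.064+.0038+.0243,.022])),"out hole",blob(S,184,228),proj("scene",O+RM.apply([0,-.008+.0038+.0243,.022])))
P,Q=mag([kx,ky,.032],L); print(kinematics.ik(P,Q))
P,Q=mag([kx+.07,ky,.032],L); print(kinematics.ik(P,Q))
E
```

```text
[0.0357 0.1237 1.9711 0.1591 0.6817 1.1959]
22.7917 [ 0.0001  0.0004 -0.0002] [ 0.9034  1.1296 -0.4892]
in hole [175.4352 246.6932] exp home [[173.8552 246.5659]] out hole [183.8576 228.1337] [[183.1098 228.5629]]
[0.0587 0.2634 1.9939 0.1857 0.5184 1.1797]
[0.0877 0.2992 1.8239 0.1346 0.6471 1.2608]
```

View pics/knob.png

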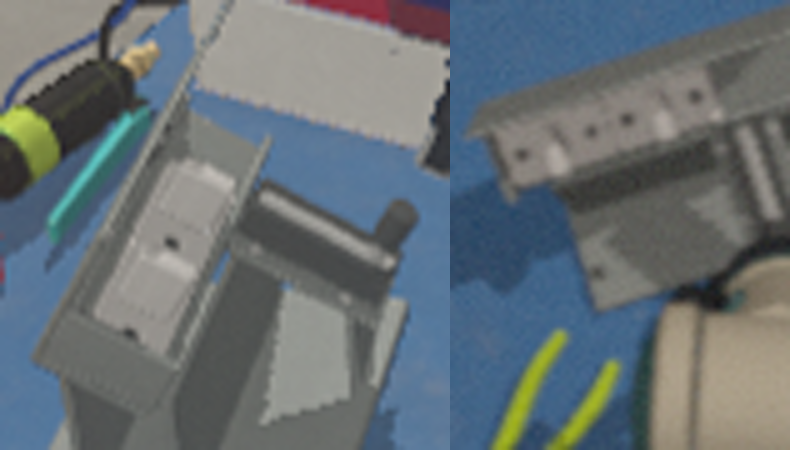

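Both cassettes lie flat and touching in the channel (top crop holes at (521,155), (590,131), (627,119), (695,96)). The knob is free at scene crop (402,215). I take the knob and slide the bolt.

```bash
python3 - <<'E'
from h import *
kx,ky=-.099,-.0525; L=np.radians(-8)
f0=F()
for z in(.07,.05,.04,.032):
    P,Q=mag([kx,ky,z],L); robot.servo_line(P,feed=.12); df=F()-f0
    if np.linalg.norm(df)>8: print("contact",z,df); break
robot.grip(0.); s=status.state(); print("grip",s["grip_width"],s["grasp_force"],RM.inv().apply(s["force"]-f0),s["time_s"])
p=RM.inv().apply(s["ee_pos"]-O); print(p)
if .012<s["grip_width"]<.024:
    x=p[0]
    while x<-.02:
        x+=.008 if x<-.05 else .002
        P,Q=mag([x,ky,.032],L); robot.servo_line(P,feed=.08); df=RM.inv().apply(F()-f0); print(round(x,4),df)
        if abs(df[0])>18: break
s=status.state(); print(s["time_s"],s["grip_width"],RM.inv().apply(s["ee_pos"]-O))
E
```

```text
grip 0.01628308372558816 58.56919740792364 [1.0656 3.9128 3.2811] 24.6583
[-0.0993 -0.0515  0.0324]
-0.0913 [0.1449 3.9592 3.1623]
-0.0833 [-0.793   4.7853  4.2569]
-0.0753 [-0.8167  4.5671  3.0931]
-0.0673 [-0.6267  4.5234  4.1039]
-0.0593 [-0.9793  4.9578  4.2158]
-0.0513 [-0.6548  6.4187  3.9187]
-0.0433 [-0.2302  4.4386  3.7273]
-0.0413 [-2.1496  5.1114  4.679 ]
-0.0393 [-1.2244  4.2024  4.6547]
-0.0373 [-1.7145  4.2061  4.5752]
-0.0353 [-1.936   5.3255  5.2442]
-0.0333 [-2.0601  4.5361  4.7243]
-0.0313 [-2.5411  4.8305  5.3956]
-0.0293 [-2.7225  4.7035  5.6939]
-0.0273 [-4.5604  4.4785  5.7682]
-0.0253 [-7.7408  4.2912  7.6846]
-0.0233 [-9.3413  1.9786  8.922 ]
-0.0213 [-12.0876   1.6221  10.4762]
-0.0193 [-14.7427  -0.0513  12.1047]
29.4083 0.01593528710659687 [-0.0315 -0.0506  0.0322]
```

The force ramps against the stop, so I release, withdraw and check with the camera before handing in.

```bash
python3 - <<'E'
from h import *
robot.grip(.04); L=np.radians(-8)
s=status.state(); p=RM.inv().apply(s["ee_pos"]-O); print(p)
P,Q=mag([p[0]-.004,-.0525,.13],L); robot.servo_line(P,feed=.15)
P,Q=mag([-.20,-.12,.20],L); robot.move_pose(P,Q)
S=viewer.get_image("scene");T=viewer.get_image("top")
def c(I,x,y,w,h,k): return cv2.resize(I[y:y+h,x:x+w,::-1],(w*k,h*k),interpolation=cv2.INTER_CUBIC)
cv2.imwrite("pics/end.png",np.hstack([c(S,150,180,90,90,5),c(T,155,145,68,90,5)]))
print(status.state()["time_s"],F(),"knob top expected scene px: home",proj("scene",O+RM.apply([-.035,-.0515,.058])),"60mm",proj("scene",O+RM.apply([-.043,-.0515,.058])), "holes",blob(S,175,247),blob(S,184,228))
E
```

```text
[-0.0182 -0.0529  0.032 ]
31.4917 [-0.4651  0.9045  0.3328] knob top expected scene px: home [[208.5739 209.6785]] 60mm [[211.2362 211.1409]] holes [175.3095 246.564 ] [183.8659 228.1316]
```

View pics/end.png

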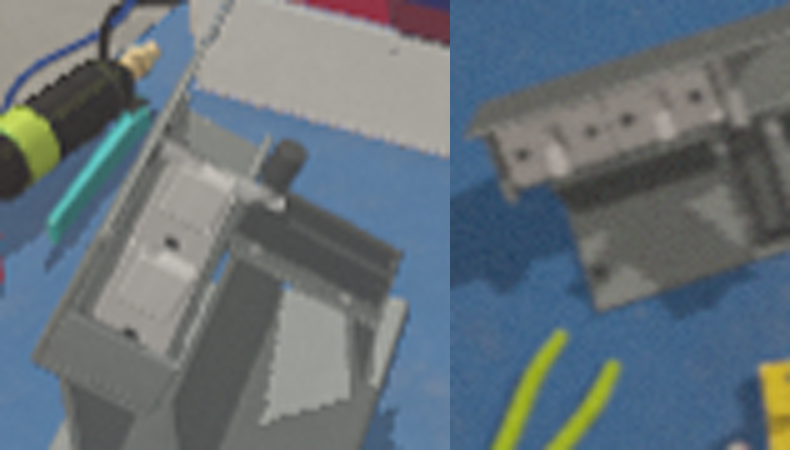

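The knob top is at scene pixel (208,210), against (208.6,209.7) expected for home. The rod crosses the channel behind the second cassette, the cassettes haven't moved, and the gripper is clear.

```bash
python3 -c "
from cell import robot
print(robot.job_done())"
```

```text
the job is handed in; nothing more can be done
None
```

I handed the job in at about 31.5 s on the robot clock: by camera, both cassettes sit home against the closed end, the bolt is fully across into its keeper and the gripper is clear, but `job_done` gave no verdict.

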